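Check a curing lacquer dish with the thermometer wand

TASK

Swing the curing cabinet's door wide open, to about a right angle. Then pick up the thermometer wand and point its lens straight and square at the middle of the wet lacquer dish that leans inside, from about 12 cm, holding it still for a good second or two. Touch neither the dish nor its stand; then lay the wand gently back, right way up and wholly on its mat, leaving the door wide open and the other things on the bench where they stand.

Things in the scene. Friction and masses are not known exactly. Their poses are not given: they have to be found in the camera images.
- cabinet: curing cabinet standing on the bench, fixed, 220 deep (its x) x 260 wide (its y) x 220 mm high, plywood floor 12 mm and sides 9 mm, clear plastic top and back; origin at the centre of its underside, its x axis points into it, away from the robot; the open front is at x = -110 mm and is closed by the white door
- door (a joint): hinge of the white cabinet door (254 wide x 214 high x 14 mm, hinged on an upright axis at its left, +y, edge): 0 is shut, 1.57 a right angle, stop at 1.9 rad; it swings out towards the robot, and stays where it is left; it may start a little ajar
- door_handle (a point): grip point on the door's handle, an upright round steel bar 12 mm thick and 117 mm long, 45 mm in front of the door's mid-plane and 210 mm from the hinge along the door; the point is 16 mm below the bar's top end, which is level with the door's top; the bar's two stays lie 40 and 85 mm below it. Turns with the door: y runs along the door to the hinge, x into the cabinet
- door_hinge (a point): point on the door's hinge axis, at the height of the handle point
- stand: wooden plate stand on the cabinet's floor, fixed, base 100 x 75 mm, with a sloping back rest; origin at the centre of its underside
- dish: round dark-brown lacquer dish, 112 mm across the rim, 13 mm high, fixed on the stand, leaning back 35 degrees from upright; origin at the centre of its back, its z axis is the dish's own axis, which comes out of its hollow face: up at 35 degrees above level and out through the cabinet's front
- dish_middle (a point): middle of the dish's hollow face: where the lens must point
- mat: tan cork mat lying on the bench, fixed, 250 (x) x 130 (y) x 5 mm thick; origin at the centre of its underside
- wand: infrared thermometer wand lying on the mat, loose, 0.15 kg, 165 mm long: grey flat-sided body 125 long x 34 wide x 28 mm high, then a black round barrel 25 mm across, 42 mm long, with the lens at its end; display and button on top; origin on its underside, 80 mm behind the lens and 85 mm ahead of the tail; x points out of the lens, z out of its top
- wand_lens (a point): the lens: centre of the barrel's front end, 14 mm above the wand's underside; looks along the wand's x axis
- wand_tail (a point): centre of the wand's tail end, 14 mm above its underside
- bottle: bystander: white plastic bottle, 60 mm across, 150 mm high; origin at the centre of its underside
- brush_pot: bystander: white pot, 84 mm across, 90 mm high, with brushes to 180 mm; origin at the centre of its underside
- dish_pile: bystander: pile of two brown dishes, 120 mm across, 26 mm high; origin at the centre of its underside
There are look-alikes about, which are no part of the job. Of the things like the wand, leave any that is purple or yellow; of the rest the larger one is meant.

How it is judged:
On the way, in this order (a step that is already met when the one before it is completed fails the run):
1. the door is swung open by at least 1.3 rad (75 degrees) (value of joint door above 1.3 rad), for 0.2 s.
2. for 1 s the wand is still (30 mm/s, 0.2 rad/s), lens 80 to 170 mm from the dish, its line of sight within 20 mm of the dish middle each way and within 0.25 rad of square to the dish (x of dish_middle in the frame of wand_lens between 0.08 and 0.17 m and y of dish_middle in the frame of wand_lens between -0.02 and 0.02 m and z of dish_middle in the frame of wand_lens between -0.02 and 0.02 m and angle between the x axis of wand and the z axis of dish, either way round below 0.25 rad and linear speed of wand below 0.03 m/s and angular speed of wand below 0.2 rad/s), for 1 s.
At the end, for the whole second after the job is handed in: The door stands open by more than 1.25 rad; the wand lies at rest on the mat, right way up (within 0.1 rad), lens and tail both over the mat (3 mm of overhang allowed) (value of joint door above 1.25 rad and x of wand_lens in the frame of mat between -0.128 and 0.128 m and y of wand_lens in the frame of mat between -0.068 and 0.068 m and x of wand_tail in the frame of mat between -0.128 and 0.128 m and y of wand_tail in the frame of mat between -0.068 and 0.068 m and z of wand in the frame of mat below 0.012 m and angle between wand's own z axis and vertical below 0.1 rad and linear speed of wand below 0.02 m/s); the robot touches nothing.
It fails at once if the dish or its stand is touched by the wand or the robot (over 0.5 N) (contact force between stand and wand above 0.5 N or contact force between stand and the fingers above 0.5 N or contact force between stand and the arm above 0.5 N).
It fails at once if the wand is dropped (moves faster than 0.5 m/s with no finger on it) (contact force between the fingers and wand below 0.05 N and linear speed of wand above 0.5 m/s).
It fails at once if a bystander (bottle, brush pot, dish pile) is moved by more than 30 mm (distance of any of bottle, brush_pot, dish_pile from where it was at the start of the episode above 0.03 m).
It also fails if it takes over 67 s, if anything falls off the work surface, if the arm or the gripper's body presses on something with over 40 N, if the wrist force passes 120 N, or if a joint passes its speed limit or range.

ROBOT

A 6-joint arm with a two-finger parallel gripper is mounted at the origin on the work surface. World frame = base frame: x ahead of the robot, y to its left, z up, the work surface at z = 0. Lengths are in m, angles in rad, forces in N, time in s.
With the tool pointing down it reaches from about 0.35 to 0.775 m from the base axis. Payload 7.3 kg.
Tool frame: the origin (TCP) lies at the centre of the arm's flange, where the gripper is bolted on; the fingertips stand 178 mm ahead of it and the grasp point (between the pads) lies 159 mm ahead of it; z points along the fingers, y is the line along which they close (so a half turn about z gives the same grasp; the last joint's range is limited). The gripper opens to 92 mm and grips with 3 to 60 N. Pads are 19 mm wide; open, the fingers measure 130 mm over their backs; the gripper's body (75 mm by 190 mm) begins 47 mm behind the grasp point.
Start: joints at [-1.367, 0.342, 1.524, -0, 1.275, -0.146], TCP at [0.18, -0.493, 0.405] pointing down, gripper open.
Joint ranges: [-2.53, 2.53], [-0.77, 2.02], [0.04, 2.7], [-1, 4.14], [0.28, 2.66], [-3.11, 3.11]. Speed limits (rad/s): [2.57, 2.57, 3.14, 3.14, 3.14, 3.14].

INTERFACE

Orientations are given as [roll, pitch, yaw] about the fixed x, y, z axes, in that order (R = Rz(yaw) Ry(pitch) Rx(roll)).
In Python, from cell import telemetry, vision, ticket gives the robot as it stands.
- The arm moves only by the shell command python3 -m crank 'ROWS' [FORCE]. ROWS is JSON, a list of rows, each a list of 5 numbers: the gripper command: -1 is shut, 1 is fully open, values between are in proportion, then the shift along the tool's x, y, z in mm, then the turn about the tool's z in rad. In form: [[fingers, dx, dy, dz, roll], ...]. A call has 1 to 12 rows; each row is the pose to reach, as a shift and turn from the pose commanded when the call began, along the tool's axes at that moment; what a row does not reach only later rows make up. A row lasts 1/12 s, in which the tool goes at most 41.7 mm and 7.16 degrees, less where a joint would pass 70% of its speed; a pose out of reach is approached as far as the arm can. A call with a gripper value outside its range is refused whole. The fingers move at their own pace and stop on an object; FORCE is the grip in N (left out, the last holds). Time passes only in rows, so rows that repeat a pose let the fingers close. It gives the time, the measured TCP pose, the force, the opening and the grip force at its end, in the units of the state.
- telemetry.observe(): the state, without advancing time (a new reading comes with each control period).
- vision.read_camera(name): name is "scene" or "top" or "wrist"; returns (picture, depth): 420x560x3 uint8, red, green, blue; 420x560 float32, m along the optical axis (not along the pixel's ray), 0 where there is no reading.
- vision.get_calibration(name): a dict with "camera_matrix" (3x3 intrinsics, pixels), "rvec" (rotation vector, rad) and "tvec" (3), from world to camera coordinates, as OpenCV has them. Camera axes: x right, y down, z forward; pixel columns grow to the right and rows downward; lengths in m; the calibration is good to about 2 mm. A picture is of the moment at which its call begins: read the wrist's pose just before it. get_calibration takes no time and is no camera call; for the wrist camera it gives the pose at the moment of the call.
- ticket.hand_in(): hands the job in; it is judged then, once.
The state is a dict: "time": time; "qpos": joint angles; "qvel": joint speeds; "joint_efforts": joint torques, N m; "tool_pos": TCP position; "tool_rot": TCP orientation; "contact_force": force on the tool from outside, world axes, zero at the start; "torque": the same for the moment, N m; "opening": finger opening in m; "grip_force": force on a finger pad.
Only numpy, scipy, OpenCV 4.12 (cv2) and the standard library are available. Lean on these libraries where they do the work, as an engineer would, in place of code of your own. Each camera call takes 0.05 s, during which the arm holds its last target. There are 200 camera calls.

## Working session

There is one attempt and no reset: what is moved stays moved. The work goes in short steps, Python scripts to look and compute and a shell command to move; the robot and the scene stay as the last step left them, time stands still between calls to the robot, and variables do not carry over. Pictures are saved under pics/ and viewed, at most 13 in all, crops included, and the job is handed in when it is done.

```bash
mkdir -p pics; ls
python3 - <<'E'
from cell import telemetry, vision
import cv2
print(telemetry.observe())
for n in("scene","top"):
    p,d=vision.read_camera(n); cv2.imwrite(f"pics/{n}0.png",p[:,:,::-1])
    import numpy as np
    np.savez(f"{n}0.npz",p=p,d=d); print(n,vision.get_calibration(n))
E
```

```text
pics
{'time': 0.0, 'qpos': array([-1.36700726e+00,  3.42769044e-01,  1.52501432e+00, -3.61260295e-05,
        1.27542257e+00, -1.45988496e-01]), 'qvel': array([ 0.00027081, -0.00107202, -0.00062978, -0.00022997, -0.00133732,
        0.00103971]), 'joint_efforts': array([-4.17937583e-03, -4.31251431e+01, -2.44222945e+01,  7.14008510e-02,
        5.59939002e-02, -9.72220278e-05]), 'tool_pos': array([ 0.17990698, -0.49307373,  0.40402165]), 'tool_rot': array([-3.13999151e+00, -2.00507288e-04,  3.49787950e-01]), 'contact_force': array([-0.76248173,  0.03720028, -0.36638757]), 'torque': array([ 0.02708525,  0.00818772, -0.00030184]), 'grip_force': 0.0, 'opening': 0.09203642923803322}
scene {'camera_matrix': array([[476.40953176,   0.        , 275.50552267],
       [  0.        , 476.40953176, 199.23076242],
       [  0.        ,   0.        ,   1.        ]]), 'rvec': array([ 2.26463936, -1.07162397,  0.37245645]), 'tvec': array([-0.32268258,  0.39683038,  1.35096691])}
top {'camera_matrix': array([[381.12747247,   0.        , 274.21990386],
       [  0.        , 381.12747247, 212.01480677],
       [  0.        ,   0.        ,   1.        ]]), 'rvec': array([ 2.12693269, -2.10116391,  0.15883994]), 'tvec': array([9.04945635e-04, 5.69993704e-01, 1.07086500e+00])}
```

View pics/scene0.png

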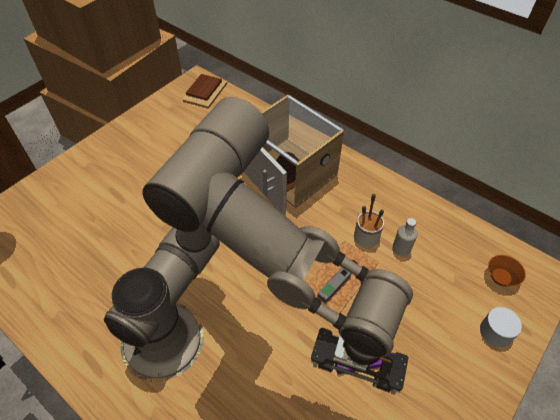

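View pics/top0.png

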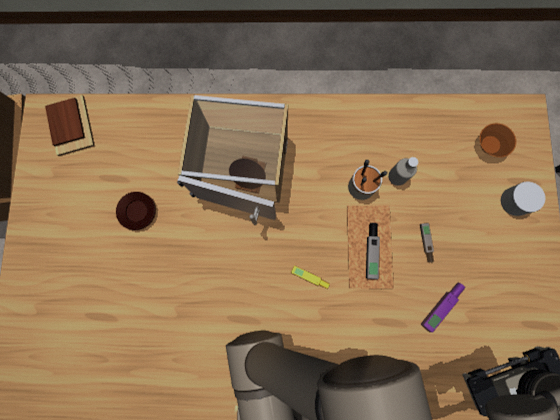

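The top view shows four wand-like things: a grey one on the mat (373,250), a small grey one (427,241), a yellow one (310,277) and a purple one (443,307). I choose the larger grey one on the mat and check it in a close crop. The cabinet is at about (235,140), with the door slightly ajar, its handle at (255,213) and the dish at (247,172).

```bash
cat > h.py <<'E'
import numpy as np, cv2
from cell import vision, telemetry
from scipy.spatial.transform import Rotation as Ro
def cam(n,c=None):
    c=c or vision.get_calibration(n); R=cv2.Rodrigues(np.array(c["rvec"]))[0]; t=np.array(c["tvec"]).ravel()
    return np.array(c["camera_matrix"]),R,t
def plane(n,uv,z,c=None):
    K,R,t=cam(n,c); uv=np.atleast_2d(uv).astype(float)
    d=(np.linalg.inv(K)@np.c_[uv,np.ones(len(uv))].T).T@R; o=-R.T@t
    return o+d*((z-o[2])/d[:,2])[:,None]
def pts(n,d,c=None):
    K,R,t=cam(n,c); v,u=np.indices(d.shape)
    P=np.stack([(u-K[0,2])/K[0,0]*d,(v-K[1,2])/K[1,1]*d,d],-1)
    return (P-t)@R
def pix(n,X,c=None):
    K,R,t=cam(n,c); q=(np.atleast_2d(X)@R.T+t)@K.T
    return q[:,:2]/q[:,2:]
def tcp():
    s=telemetry.observe(); return np.array(s["tool_pos"]),Ro.from_euler("xyz",s["tool_rot"]).as_matrix(),s
E
python3 - <<'E'
from h import *
f=np.load("top0.npz"); p,d=f["p"],f["d"]; P=pts("top",d)
a=cv2.resize(p[190:310,330:490],None,fx=3.5,fy=3.5,interpolation=2)
b=cv2.resize(p[85:235,170:300],None,fx=3,fy=3,interpolation=2)
h=max(a.shape[0],b.shape[0]); o=np.zeros((h,a.shape[1]+0,3),np.uint8)
o=o[:, :400*0+a.shape[1]]; o[:a.shape[0]]=a
b=cv2.resize(p[85:235,170:300],None,fx=1.8,fy=1.8,interpolation=2)
o=np.hstack([a[:420],cv2.copyMakeBorder(b,0,420-b.shape[0],0,0,0)])
cv2.imwrite("pics/crop1.png",o[:,:,::-1]); print(o.shape)
hsv=cv2.cvtColor(p,cv2.COLOR_RGB2HSV)
# wand: raised grey/black points in mat area
X=P[200:295,340:400]; 
m=(X[...,2]>.018)&(X[...,2]<.05)
v,u=np.nonzero(m); uv=np.c_[u+340,v+200].astype(np.float32)
print("wand n",m.sum(),"z",np.percentile(X[m][:,2],[10,50,90]))
r=cv2.minAreaRect(uv); bp=cv2.boxPoints(r); print("box",r, plane("top",bp,.03)[:,:2])
Z=X[m]; print("xrange",Z[:,0].min(),Z[:,0].max())
# mat: orange-ish mask
h_,s_,v_=hsv[...,0],hsv[...,1],hsv[...,2]
sub=slice(195,300),slice(335,405)
print("mat hsv",hsv[280,355],"bench",hsv[280,340])
# door top edge and cabinet top via depth
for nm,zz in(("z>.2",.2),):
    mm=(P[...,2]>zz)&(P[...,2]<.24); mm[:, :160]=0; mm[:,310:]=0; mm[250:]=0
    v,u=np.nonzero(mm); print(nm,len(v)); 
    cv2.imwrite("m.png",mm*255)
    q=P[mm]; print(q.min(0),q.max(0))
E
```

```text
(420, 794, 3)
wand n 644 z [0.02719727 0.03188056 0.03497075]
box ((373.034423828125, 251.00119018554688), (12.682117462158203, 56.17351531982422), 1.9749339818954468) [[ 0.38009048 -0.25887859]
 [ 0.54422835 -0.26915402]
 [ 0.54330752 -0.30640865]
 [ 0.37937675 -0.29519201]]
xrange 0.3799014168414981 0.5444464435009764
mat hsv [ 14 135 177] bench [ 15 123 182]
z>.2 8786
[ 0.52217095 -0.02695862  0.2001523 ] [0.85324004 0.25687742 0.22508619][ WARN:0@0.418] global loadsave.cpp:1063 imwrite_ Unsupported depth image for selected encoder is fallbacked to CV_8U.
```

View pics/crop1.png

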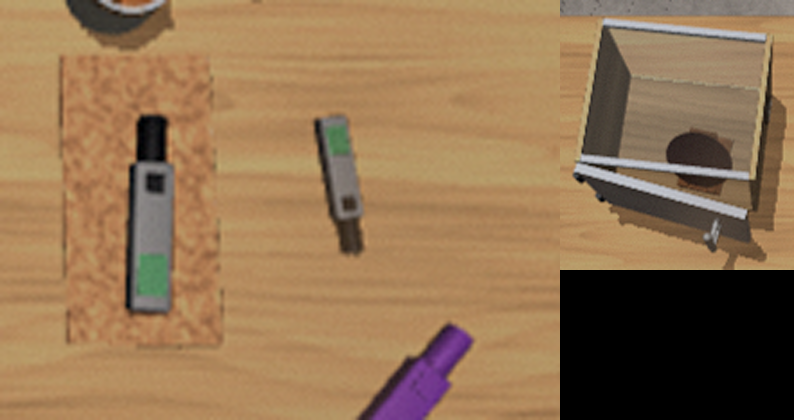

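The crop confirms the grey wand on the mat is the larger one: lens up at (373,225), tail down at (372,279), display up. Door and handle next.

Run:
```python
from h import *
f=np.load("top0.npz"); p,d=f["p"],f["d"]; P=pts("top",d)
c=np.array([[194.4,96.1],[286.7,105.6],[276.7,183.9],[181.1,172.8]])
C=plane("top",c,.22)[:,:2]; print("cab",C.round(3)); 
for a,b in((0,1),(3,2)): v=C[a]-C[b]; print("yaw rail",np.arctan2(-v[0],v[1]),np.hypot(*v))
for a,b in((0,3),(1,2)): v=C[a]-C[b]; print("yaw side",np.arctan2(v[1],v[0]),np.hypot(*v))
D=plane("top",[[179.4,179.4],[272.8,203.9]],.217)[:,:2]; v=D[0]-D[1]; print("door",D.round(3),"yaw",np.arctan2(-v[0],v[1]),np.hypot(*v))
for r in range(200,226,2): print(r,[(u,round(float(P[r,u,2]),3)) for u in range(246,270,2)])
M=plane("top",np.array([[60,55],[208,53],[221,345],[68,343]])/3.5+[330,190],.005)[:,:2]; print("mat",M.round(3),M.mean(0), [np.hypot(*(M[i]-M[(i+1)%4])) for i in range(4)])
q=P[(P[...,2]>.205)&(P[...,2]<.23)]
```

```text
cab [[ 0.85   0.219]
 [ 0.824 -0.026]
 [ 0.612 -0.003]
 [ 0.639  0.243]]
yaw rail -0.10867402939005837 0.2468202386990767
yaw rail -0.11150084112665007 0.24673181645868641
yaw side -0.1094821368810091 0.2124905541895495
yaw side -0.10989887864369034 0.21318810819136252
door [[0.622 0.247]
 [0.561 0.007]] yaw -0.25196100891935747 0.2480800214881048
200 [(246, 0.21), (248, 0.215), (250, 0.217), (252, 0.218), (254, 0.219), (256, 0.216), (258, 0.219), (260, 0.216), (262, 0.214), (264, 0.217), (266, 0.215), (268, 0.013)]
202 [(246, 0.182), (248, 0.187), (250, 0.198), (252, 0.202), (254, 0.211), (256, 0.215), (258, 0.217), (260, 0.214), (262, 0.215), (264, 0.214), (266, 0.215), (268, 0.215)]
204 [(246, 0.15), (248, 0.157), (250, 0.166), (252, 0.176), (254, 0.185), (256, 0.191), (258, 0.203), (260, 0.21), (262, 0.216), (264, 0.219), (266, 0.212), (268, 0.215)]
206 [(246, 0.117), (248, 0.126), (250, 0.136), (252, 0.149), (254, 0.156), (256, 0.163), (258, 0.171), (260, 0.177), (262, 0.185), (264, 0.196), (266, 0.202), (268, 0.214)]
208 [(246, 0.082), (248, 0.094), (250, 0.104), (252, 0.115), 
[... 1027 characters left out ...]
7), (254, 0.187), (256, 0.121), (258, 0.003), (260, -0.002), (262, 0.001), (264, 0.0), (266, 1.155), (268, -0.001)]
222 [(246, -0.002), (248, -0.002), (250, -0.002), (252, 0.161), (254, 0.165), (256, 0.138), (258, 0.001), (260, -0.002), (262, 0.001), (264, 0.003), (266, -0.001), (268, 0.0)]
224 [(246, -0.001), (248, -0.0), (250, -0.003), (252, -0.004), (254, 0.129), (256, 0.117), (258, -0.003), (260, 0.005), (262, 0.001), (264, -0.001), (266, -0.001), (268, 0.001)]
mat [[ 0.6   -0.214]
 [ 0.603 -0.342]
 [ 0.353 -0.343]
 [ 0.353 -0.216]] [ 0.47738435 -0.27864294] [np.float64(0.1284411350556155), np.float64(0.24964975319482258), np.float64(0.12759094270545587), np.float64(0.24700288720272467)]
```

Run:
```python
from h import *
print(plane("top",[[251.5,217.5]],.217))
hd=np.array([.532,.055]);H=np.array([.629,.247])
T,R,s=tcp()
print(T,R.round(3))
print("tool shift mm",R.T@(np.r_[hd,.36]-T)*1000,"yaw",s["tool_rot"][2])
```

```text
[[0.5254425  0.05934641 0.217     ]]
[ 0.17993316 -0.49309449  0.40413393] [[ 0.939  0.343 -0.   ]
 [ 0.343 -0.939  0.001]
 [ 0.    -0.001 -1.   ]]
tool shift mm [ 518.56987928 -394.19536621   44.74064162] yaw 0.34978636031405674
```

```bash
python3 -m crank '[[1,0,0,-36,-0.1],[1,100,-75,-36,-0.25],[1,516,-397,-36,-2.54],[1,516,-397,-36,-2.54],[1,516,-397,-36,-2.54],[1,516,-397,-36,-2.54],[1,516,-397,-36,-2.54],[1,516,-397,-36,-2.54],[1,516,-397,-36,-2.54],[1,516,-397,-36,-2.54],[1,516,-397,-36,-2.54],[1,516,-397,-36,-2.54]]'
cat >> h.py <<'E'
def go(g,yaw=None):
    "shift in tool axes mm and roll to bring the grasp point to g"
    T,R,s=tcp(); r=0 if yaw is None else (s["tool_rot"][2]-yaw+np.pi)%(2*np.pi)-np.pi
    print("shift",(R.T@(np.array(g)+[0,0,.159]-T)*1000).round(1),"roll",round(r,3))
E
python3 -c "
from h import *
go([.529,.057,.28],2.89)"
```

```text
time: 1.1
tool_pos: [0.4261, -0.1042, 0.4406]
tool_rot: [-3.141, 0.0, 1.831]
contact_force: [0.7, -0.8, -0.4]
opening: 0.0919
grip_force: 0.0
shift [129.3 140.9   1.6] roll -1.059
```

```bash
python3 -m crank '[[1,129,141,2,-1.06],[1,129,141,2,-1.06],[1,129,141,2,-1.06],[1,129,141,2,-1.06],[1,129,141,2,-1.06],[1,129,141,2,-1.06],[1,129,141,2,-1.06],[1,129,141,2,-1.06],[1,129,141,2,-1.06],[1,129,141,2,-1.06],[1,129,141,2,-1.06]]'
python3 - <<'E'
from h import *
c=vision.get_calibration("wrist");p,d=vision.read_camera("wrist"); P=pts("wrist",d,c)
a=p.copy(); u=pix("wrist",[[.529,.057,.217]],c)[0]; print(u); cv2.circle(a,tuple(int(x) for x in u),4,(255,0,0),1)
cv2.imwrite("pics/w1.png",a[:,:,::-1]); np.savez("w1.npz",p=p,d=d)
go([.529,.057,.2],2.89)
E
```

```text
time: 2.02
tool_pos: [0.5296, 0.0541, 0.4384]
tool_rot: [-3.141, -0.001, 2.883]
contact_force: [0.7, -0.6, 0.2]
opening: 0.092
grip_force: 0.0
[283.45553055 230.67982186]
shift [ 1.3  2.7 79.4] roll -0.007
```

View pics/w1.png

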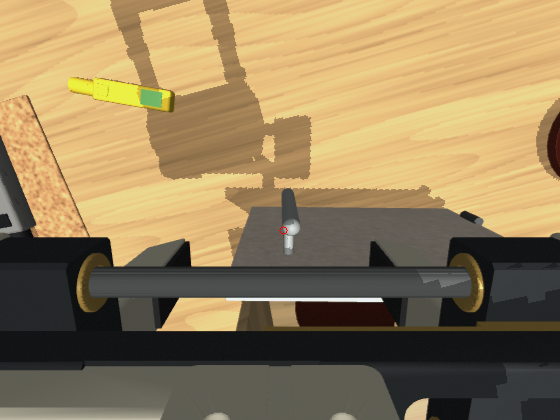

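The handle bar's top is at (291,228), with my estimate marked at (283,231), and it sits between the open fingers. I refine and descend.

Run:
```python
from h import *
b=plane("wrist",[[291,228]],.217)[0]; print(b); go([b[0],b[1],.2],2.89)
```

```text
[0.52856022 0.06209233 0.217     ]
shift [ 3.   7.5 79.4] roll -0.007
```

```bash
python3 -m crank '[[1,3,7,0,0],[1,3,7,30,0],[1,3,7,60,0],[1,3,7,79,0],[1,3,7,79,0],[-1,3,7,79,0],[-1,3,7,79,0],[-1,3,7,79,0],[-1,3,7,79,0],[-1,3,7,79,0],[-1,3,7,79,0]]' 15
python3 - <<'E'
from h import *
T,R,s=tcp(); h=T[:2]; H=np.array([.627,.251]); v=h-H; print(np.hypot(*v), s["opening"],s["tool_rot"])
def rows(da):
  for a in da:
    c,sn=np.cos(-a),np.sin(-a); w=np.array([[c,-sn],[sn,c]])@v
    print(round(a,2),(R.T@np.r_[H+w-h,0]*1000).round(0)[:2])
rows(np.arange(1,13)*.115)
E
```

```text
time: 2.98
tool_pos: [0.5285, 0.0616, 0.3604]
tool_rot: [3.141, 0.001, 2.885]
contact_force: [0.2, -0.4, -0.1]
opening: 0.0568
grip_force: 0.0
0.21346868776727923 0.056760347909333354 [3.14137026e+00 1.24179912e-03 2.88471363e+00]
0.12 [24.  7.]
0.23 [46. 16.]
0.34 [68. 28.]
0.46 [88. 43.]
0.58 [106.  59.]
0.69 [122.  78.]
0.8 [136.  98.]
0.92 [147. 120.]
1.04 [156. 142.]
1.15 [162. 166.]
1.27 [166. 190.]
1.38 [166. 215.]
```

```bash
python3 -m crank '[[-1,0,0,0,0],[-1,0,0,0,0],[-1,0,0,0,0],[-1,0,0,0,0],[-1,0,0,0,0],[-1,0,0,0,0],[-1,0,0,0,0],[-1,0,0,0,0]]' 15
python3 -m crank '[[-1,12,3,0,0.06],[-1,24,7,0,0.12],[-1,35,11,0,0.17],[-1,46,16,0,0.23],[-1,57,22,0,0.29],[-1,68,28,0,0.35],[-1,78,35,0,0.4],[-1,88,43,0,0.46],[-1,97,51,0,0.52],[-1,106,59,0,0.58],[-1,114,68,0,0.63],[-1,122,78,0,0.69]]'
python3 - <<'E'
from h import *
T,R,s=tcp(); h=T[:2]; H=np.array([.627,.251]); v=h-H; print(np.hypot(*v), s["opening"],s["tool_rot"])
for a in np.arange(1,13)*.0575:
    c,sn=np.cos(-a),np.sin(-a); w=np.array([[c,-sn],[sn,c]])@v
    print(round(a,2),(R.T@np.r_[H+w-h,0]*1000).round(0)[:2])
E
```

```text
time: 3.65
tool_pos: [0.5286, 0.0618, 0.3597]
tool_rot: [3.141, 0.0, 2.885]
contact_force: [1.1, 1.4, -1.0]
opening: 0.0116
grip_force: 15.0
time: 4.65
tool_pos: [0.4302, 0.1684, 0.3597]
tool_rot: [3.141, 0.001, 2.192]
contact_force: [1.8, 0.5, -2.3]
opening: 0.0112
grip_force: 15.0
0.21346716227304469 0.011214025222837144 [3.14113015e+00 6.98841145e-04 2.19219305e+00]
0.06 [12.  3.]
0.12 [24.  7.]
0.17 [35. 11.]
0.23 [46. 16.]
0.29 [57. 22.]
0.34 [68. 28.]
0.4 [78. 35.]
0.46 [87. 43.]
0.52 [97. 51.]
0.58 [106.  59.]
0.63 [114.  68.]
0.69 [122.  78.]
```

Low forces, so the arc fits. Same again, then release and rise.

```bash
python3 -m crank '[[-1,12,3,0,0.06],[-1,24,7,0,0.12],[-1,35,11,0,0.17],[-1,46,16,0,0.23],[-1,57,22,0,0.29],[-1,68,28,0,0.35],[-1,78,35,0,0.4],[-1,88,43,0,0.46],[-1,97,51,0,0.52],[-1,106,59,0,0.58],[-1,114,68,0,0.63],[-1,122,78,0,0.69]]'
python3 -m crank '[[-1,0,0,0,0],[-1,0,0,0,0],[0.2,0,0,0,0],[0.2,0,0,0,0],[0.2,0,0,0,0],[0.2,0,0,0,0],[0.2,0,0,0,0],[0.2,0,0,0,0],[0.2,0,0,-30,0],[0.2,0,0,-70,0],[0.2,0,0,-110,0],[0.2,0,0,-110,0]]'
python3 - <<'E'
from h import *
p,d=vision.read_camera("top"); np.savez("top1.npz",p=p,d=d); p2,d2=vision.read_camera("scene"); np.savez("scene1.npz",p=p2,d=d2)
a=cv2.resize(p[80:300,160:400],None,fx=1.6,fy=1.6); b=cv2.resize(p2[80:300,180:440],None,fx=1.6,fy=1.6)
cv2.imwrite("pics/c2.png",np.hstack([a,b])[:,:,::-1])
go([.4,-.283,.28],np.pi-.065)
E
```

```text
time: 5.65
tool_pos: [0.4221, 0.313, 0.3596]
tool_rot: [-3.141, 0.001, 1.503]
contact_force: [-0.6, -0.8, 1.2]
opening: 0.0113
grip_force: 15.0
time: 6.65
tool_pos: [0.4228, 0.3128, 0.4777]
tool_rot: [3.13, -0.007, 1.505]
contact_force: [-0.2, 0.7, 1.0]
opening: 0.0549
grip_force: 0.0
shift [-595.8   16.9   31.2] roll -1.572
```

View pics/c2.png

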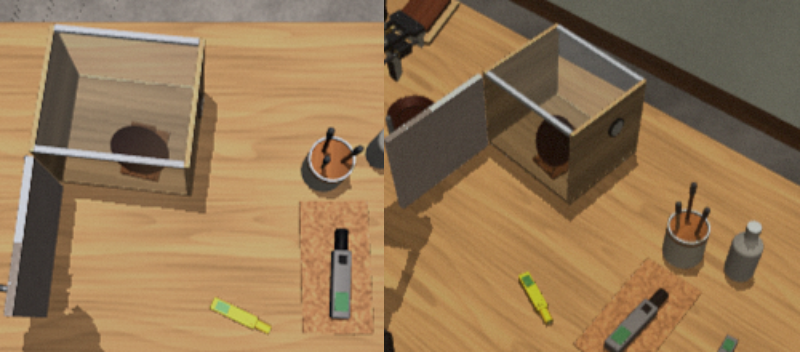

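Run:
```python
from h import *
for n,(r0,r1,c0,c1) in {"top":(140,200,215,275),"scene":(140,200,265,310)}.items():
    f=np.load(n+"1.npz"); p,d=f["p"],f["d"]; P=pts(n,d)
    hsv=cv2.cvtColor(p,cv2.COLOR_RGB2HSV)
    m=np.zeros(d.shape,np.uint8); m[r0:r1,c0:c1]=255
    m&=((hsv[...,2]<70)*255).astype(np.uint8)
    k,l,st,ce=cv2.connectedComponentsWithStats(m); i=1+st[1:,4].argmax(); m=l==i
    v,u=np.nonzero(m); print(n,st[i],ce[i]); q=P[m]; 
    print("z pct",np.percentile(q[:,2],[2,25,50,75,98]).round(3))
    g=q[(q[:,2]>.01)&(q[:,2]<.16)]; print(len(g),g.mean(0).round(3),g.min(0).round(3),g.max(0).round(3))
    c=np.median(g,0); 
    for _ in range(8):
        s=np.linalg.svd(g-g.mean(0),full_matrices=False)[2][2]; r=(g-g.mean(0))@s; g=g[abs(r)<.008]
    s*=np.sign(s[2]); print("normal",s.round(3),len(g),np.degrees(np.arcsin(s[2])),"yaw",np.arctan2(-s[1],-s[0]),"mean",g.mean(0).round(4))
    hull=cv2.convexHull(np.c_[u,v].astype(np.float32)); print("ell",cv2.fitEllipse(hull))
    z=cv2.resize((m[r0:r1,c0:c1]*255).astype(np.uint8),None,fx=4,fy=4)
    np.save(n+"_g.npy",g)
```

```text
top [229 159  36  20 514] [245.92801556 168.71789883]
z pct [0.215 0.217 0.218 0.219 0.221]<stdin>:10: RuntimeWarning: Mean of empty slice.
  ret = um.true_divide(
Traceback (most recent call last):
ValueError: zero-size array to reduction operation minimum which has no identity
```

```bash
python3 -c "
from h import *
go([.42,.08,.291],-.11)
K,R,t=cam('wrist'); print(K, -R.T@t, R.round(2)); T,R2,_=tcp(); print('cam in tool',R2.T@(-R.T@t-T))"
```

```text
shift [-232.2   12.9   20.9] roll 1.615
[[329.75280699   0.         279.63393636]
 [  0.         329.75280699 209.53533955]
 [  0.           0.           1.        ]] [0.4261478  0.37917901 0.45245441] [[ 1.   -0.06  0.  ]
 [-0.06 -0.97  0.25]
 [-0.01 -0.25 -0.97]]
cam in tool [ 0.06671589 -0.00063556  0.01898553]
```

```bash
python3 -c "
from h import *
go([.49,.04,.265],1.46)"
python3 -m crank '[[0.2,-80,-20,0,0.05],[0.2,-160,-40,20,0.05],[0.2,-240,-60,40,0.05],[0.2,-277,-49,54,0.05],[0.2,-277,-49,54,0.05],[0.2,-277,-49,54,0.05],[0.2,-277,-49,54,0.05],[0.2,-277,-49,54,0.05],[0.2,-277,-49,54,0.05],[0.2,-277,-49,54,0.05]]'
python3 - <<'E'
from h import *
c=vision.get_calibration("wrist");p,d=vision.read_camera("wrist")
np.savez("w2.npz",p=p,d=d,**{k:c[k] for k in c}); cv2.imwrite("pics/w2.png",p[:,:,::-1])
print(telemetry.observe()["tool_pos"])
E
```

```text
shift [-267.6   85.3   47.1] roll 0.045
time: 7.58
tool_pos: [0.3551, 0.0394, 0.4151]
tool_rot: [-3.14, -0.0, 1.454]
contact_force: [0.0, -0.2, 0.1]
opening: 0.0553
grip_force: 0.0
[0.35522923 0.03996043 0.41531335]
```

View pics/w2.png

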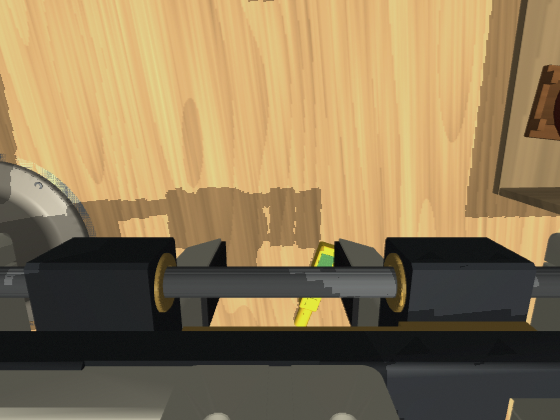

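The stand's base shows at the right edge (550,100). I typed the y shift with the wrong sign, so the arm is 13 cm short and I move on.

```bash
python3 -m crank '[[0.2,16,35,0,0],[0.2,16,75,0,0],[0.2,16,115,0,0],[0.2,16,130,0,0],[0.2,16,130,0,0],[0.2,16,130,0,0],[0.2,16,130,0,0]]'
python3 - <<'E'
from h import *
c=vision.get_calibration("wrist");p,d=vision.read_camera("wrist")
np.savez("w3.npz",p=p,d=d,**{k:c[k] for k in c}); cv2.imwrite("pics/w3.png",p[:250,200:,::-1].repeat(2,0).repeat(2,1))
print(telemetry.observe()["tool_pos"])
E
```

```text
time: 8.22
tool_pos: [0.4853, 0.0416, 0.4153]
tool_rot: [-3.14, 0.0, 1.457]
contact_force: [-0.1, 0.2, 0.1]
opening: 0.0549
grip_force: 0.0
[0.48511342 0.04134569 0.41562263]
```

View pics/w3.png

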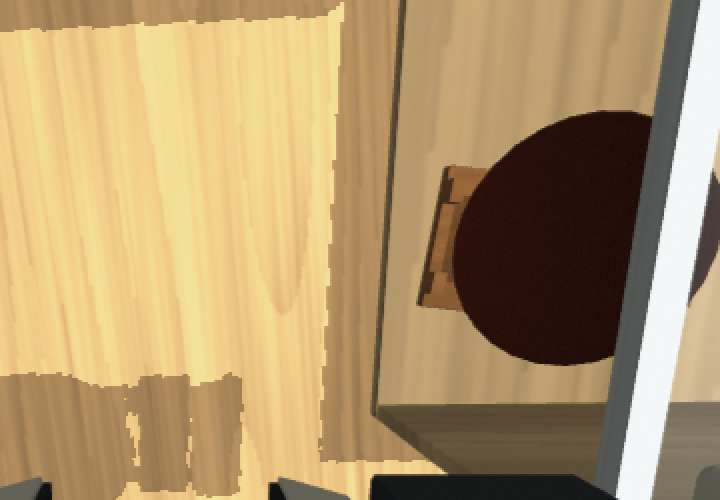

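The dish's hollow face shows clearly: crop ellipse from (455,110) to past the rail, full-picture centre about (493,119). The stand's base is at (425,118).

Run:
```python
from h import *
f=np.load("w3.npz"); p,d=f["p"],f["d"]; c={k:f[k] for k in("camera_matrix","rvec","tvec")}; P=pts("wrist",d,c)
hsv=cv2.cvtColor(p,cv2.COLOR_RGB2HSV)
m=((hsv[...,2]<75)&(hsv[...,1]>120)).astype(np.uint8); m[:45]=0;m[190:]=0;m[:,:415]=0
m[P[...,2]>.19]=0
k,l,st,ce=cv2.connectedComponentsWithStats(m); i=1+st[1:,4].argmax(); m=(l==i).astype(np.uint8); print(st[i],ce[i])
q=P[m>0]; print("z",q[:,2].min(),q[:,2].max())
er=cv2.erode(m,np.ones((3,3))); rim=(er>0)&(cv2.erode(er,np.ones((5,5)))==0)
u=np.indices(m.shape)[1]; v=np.indices(m.shape)[0]
# drop the right side next to the rail
right=np.array([np.max(np.nonzero(r)[0]) if r.any() else 0 for r in m]); rim&=u<right[:,None]-8
g=P[rim]; 
for _ in range(10):
    s=np.linalg.svd(g-g.mean(0),full_matrices=False)[2][2]; r=(g-g.mean(0))@s; g=g[abs(r)<max(.004,2*r.std())]
s*=np.sign(s[2]); print("rim normal",s.round(3),len(g),"elev",np.degrees(np.arcsin(s[2])),"yaw of -n",np.arctan2(-s[1],-s[0]),r.std())
qq=q; s2=np.linalg.svd(qq-qq.mean(0),full_matrices=False)[2][2]; s2*=np.sign(s2[2]); print("all normal",s2,np.arctan2(-s2[1],-s2[0]))
# rim edge: outline pixels, rays onto the rim plane, circle fit
ct=max(cv2.findContours(m,0,cv2.CHAIN_APPROX_NONE)[0],key=len)[:,0]; ct=np.array([x for x in ct if x[0]<right[x[1]]-8])
K,R,t=cam("wrist",c); ray=(np.linalg.inv(K)@np.c_[ct,np.ones(len(ct))].T).T@R; o=-R.T@t
for nm,n in(("rim",s),("nominal",np.r_[-np.cos(np.arctan2(-s[1],-s[0]))*np.cos(.611),-np.sin(np.arctan2(-s[1],-s[0]))*np.cos(.611),np.sin(.611)])):
    X=o+ray*(((g.mean(0)-o)@n)/(ray@n))[:,None]
    e1=np.cross(n,[0,0,1]);e1/=np.linalg.norm(e1);e2=np.cross(n,e1); xy=np.c_[(X-g.mean(0))@e1,(X-g.mean(0))@e2]
    a=np.linalg.lstsq(np.c_[2*xy,np.ones(len(xy))],(xy**2).sum(1),rcond=None)[0]
    C=g.mean(0)+a[0]*e1+a[1]*e2; print(nm,"rim centre",C.round(4),"rad",np.sqrt(a[2]+a[0]**2+a[1]**2))
```

```text
[ 426   56  100  127 9294] [476.73488272 119.20174306]
z 0.02828560742072701 0.11174601533246283
rim normal [-0.734  0.175  0.657] 1444 elev 41.04878402740129 yaw of -n -0.2340793806821982 0.002083226822821699
all normal [-0.7749055   0.17041369  0.60867121] -0.21646965738220714
rim rim centre [0.6809 0.0901 0.0831] rad 0.05586956801041862
nominal rim centre [0.678  0.0908 0.0822] rad 0.05532844932567873
```

```bash
python3 -c "
from h import *
go([.410,-.279,.13],-.066)"
```

```text
shift [-326.8  -38.   126.7] roll 1.523
```

```bash
python3 -m crank '[[0.5,-40,-5,0,0.12],[0.5,-80,-10,0,0.24],[0.5,-120,-15,0,0.36],[0.5,-160,-20,30,0.48],[0.5,-200,-25,60,0.6],[0.5,-240,-30,90,0.72],[0.5,-280,-35,120,0.84],[0.5,-327,-38,127,0.96],[0.5,-327,-38,127,1.08],[0.5,-327,-38,127,1.2],[0.5,-327,-38,127,1.32],[0.5,-327,-38,127,1.44]]'
python3 -m crank '[[0.5,0,0,0,0.083],[0.5,0,0,0,0.083],[0.5,0,0,0,0.083]]'
python3 - <<'E'
from h import *
c=vision.get_calibration("wrist");p,d=vision.read_camera("wrist"); P=pts("wrist",d,c)
go([.410,-.279,.028],-.066)
m=(P[...,2]>.022)&(P[...,2]<.045)&(abs(P[...,1]+.28)<.045)&(P[...,0]>.36)&(P[...,0]<.56); m[235:]=0
q=P[m]; print(m.sum(),q.min(0),q.max(0))
for x in np.arange(.38,.56,.015):
    s=q[abs(q[:,0]-x)<.006]
    if len(s)>20: print(x.round(3),np.percentile(s[:,1],[2,98]).round(4),s[:,2].max().round(3))
cv2.imwrite("pics/w4.png",p[:,:,::-1])
E
```

```text
time: 9.27
tool_pos: [0.4097, -0.28, 0.2889]
tool_rot: [-3.141, 0.0, 0.008]
contact_force: [0.5, 0.4, -0.1]
opening: 0.0687
grip_force: 0.0
time: 9.52
tool_pos: [0.4103, -0.2795, 0.2893]
tool_rot: [3.141, -0.0, -0.065]
contact_force: [-0.2, -0.1, 0.7]
opening: 0.0689
grip_force: 0.0
shift [ -0.4  -0.6 102.2] roll 0.001
9390 [ 0.39434071 -0.29980414  0.02200159] [ 0.54640966 -0.26103061  0.03746707]
0.395 [-0.294  -0.2616] 0.037
0.41 [-0.2944 -0.2619] 0.037
0.425 [-0.2953 -0.2632] 0.037
0.44 [-0.2965 -0.2637] 0.036
0.455 [-0.2973 -0.2649] 0.036
0.47 [-0.298  -0.2653] 0.036
0.485 [-0.2986 -0.2665] 0.037
0.5 [-0.2989 -0.2672] 0.037
0.515 [-0.2959 -0.2727] 0.034
0.53 [-0.2966 -0.2739] 0.034
0.545 [-0.2967 -0.2746] 0.034
```

View pics/w4.png

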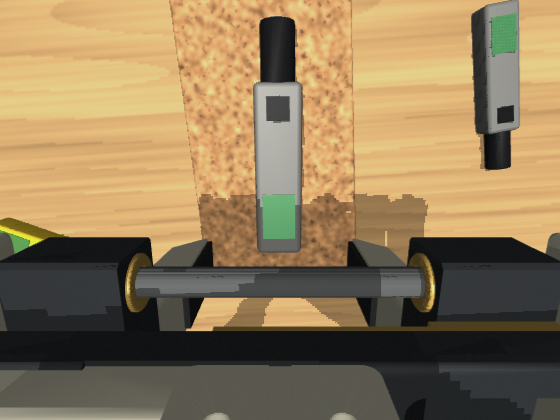

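The wand is centred between the fingers: barrel end at (277,20), tail at (278,250), small grey decoy at (500,85). I descend and close lightly.

```bash
python3 -m crank '[[0.5,0,-1,30,0],[0.5,0,-1,60,0],[0.5,0,-1,85,0],[0.5,0,-1,97,0],[0.5,0,-1,102,0],[0.5,0,-1,102,0],[-1,0,-1,102,0],[-1,0,-1,102,0],[-1,0,-1,102,0],[-1,0,-1,102,0],[-1,0,-1,102,0],[-1,0,-1,102,0]]' 3
python3 -m crank '[[-1,0,0,0,0],[-1,0,0,0,0],[-1,0,0,0,0],[-1,0,0,0,0],[-1,0,0,0,0],[-1,0,0,0,0],[-1,0,0,0,0],[-1,0,0,0,0]]' 3
```

```text
time: 10.57
tool_pos: [0.4107, -0.2792, 0.1871]
tool_rot: [3.141, -0.001, -0.068]
contact_force: [0.6, 0.6, 2.5]
opening: 0.034
grip_force: 3.0
time: 11.23
tool_pos: [0.4107, -0.2792, 0.1868]
tool_rot: [3.141, -0.0, -0.068]
contact_force: [0.6, 0.8, 4.2]
opening: 0.0342
grip_force: 3.0
```

```bash
python3 -m crank '[[-1,1,0,-6,0],[-1,3,0,-12,0],[-1,5,0,-18,0],[-1,7,0,-25,0],[-1,9,0,-31,0],[-1,12,0,-37,0],[-1,15,0,-43,0],[-1,19,0,-49,0],[-1,22,0,-55,0],[-1,26,0,-61,0],[-1,32,0,-68,0],[-1,38,0,-74,0]]' 3
cat > pitch.py <<'E'
from h import *
def wand(view=None):
    T,R,s=tcp()
    c=vision.get_calibration("wrist");p,d=vision.read_camera("wrist"); P=pts("wrist",d,c)
    L=(P-T)@R  # tool coordinates
    hsv=cv2.cvtColor(p,cv2.COLOR_RGB2HSV)
    m=(abs(L[...,1])<.02)&(L[...,0]>.015)&(L[...,0]<.16)&(L[...,2]>.12)&(L[...,2]<.27); m[238:]=0
    q=L[m&(abs(L[...,1])<.004)]
    for a in np.arange(.015,.14,.01):
        s_=q[abs(q[:,0]-a)<.004]
        if len(s_)>5: print(round(a*1000),(np.median(s_[:,2])*1000).round(1),len(s_))
    if view: cv2.imwrite(view,p[:,:,::-1])
    print(s["opening"],s["grip_force"],T)
    return L
E
python3 -c "
from pitch import *
wand('pics/w5.png')"
```

```text
time: 12.23
tool_pos: [0.4491, -0.2818, 0.2615]
tool_rot: [3.141, -0.0, -0.068]
contact_force: [-0.3, -0.5, -1.1]
opening: 0.034
grip_force: 3.0
15 164.7 152
25 170.7 328
35 177.5 304
45 184.4 271
55 191.4 254
65 196.9 237
75 203.1 224
85 214.7 198
95 221.5 192
105 228.4 179
115 233.5 76
125 255.5 164
135 255.6 159
0.03400413268977568 2.9997775331139565 [ 0.44910491 -0.28179339  0.26148435]
```

View pics/w5.png

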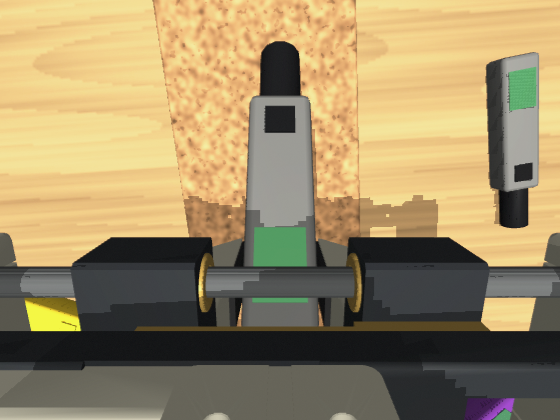

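It works: the wand droops 33° in the light grip, lens at (280,45), tail up between the fingers. I tighten the grip and lift.

```bash
python3 -m crank '[[-1,0,0,0,0],[-1,0,0,0,0],[-1,0,0,0,0],[-1,0,0,-5,0],[-1,0,0,-15,0],[-1,0,0,-30,0],[-1,0,0,-50,0],[-1,0,0,-80,0],[-1,0,0,-110,0],[-1,0,0,-130,0],[-1,0,0,-130,0],[-1,0,0,-130,0]]' 45
python3 - <<'E'
from pitch import *
L=wand()
E
```

```text
time: 13.28
tool_pos: [0.4481, -0.2816, 0.3916]
tool_rot: [3.141, -0.001, -0.068]
contact_force: [-0.9, 0.3, -1.1]
opening: 0.0333
grip_force: 45.0
15 164.7 149
25 171.1 331
35 178.1 307
45 185.3 273
55 192.6 247
65 197.9 240
75 204.7 225
85 216.5 187
95 223.3 183
105 230.4 171
115 235.3 52
0.0332929856923098 44.999717473983765 [ 0.44813258 -0.28156548  0.39162745]
```

```bash
python3 -c "
from h import *
go([.42,.144,.236],-.22)"
```

```text
shift [ -57.  -422.5   -4.4] roll 0.152
```

```bash
python3 -m crank '[[-1,-20,0,0,0],[-1,-45,-20,0,0.02],[-1,-57,-55,-4,0.04],[-1,-57,-95,-4,0.06],[-1,-57,-135,-4,0.08],[-1,-57,-175,-4,0.1],[-1,-57,-215,-4,0.12],[-1,-57,-255,-4,0.14],[-1,-57,-295,-4,0.152],[-1,-57,-335,-4,0.152],[-1,-57,-370,-4,0.152],[-1,-57,-395,-4,0.152]]'
python3 -m crank '[[-1,0,-10,0,0],[-1,0,-20,0,0],[-1,0,-27,0,0],[-1,0,-27,0,0]]'
python3 - <<'E'
from pitch import *
L=wand()
go([.4816,.134,.229],-.22)
E
```

```text
time: 14.33
tool_pos: [0.4176, 0.1189, 0.3931]
tool_rot: [3.141, 0.004, -0.219]
contact_force: [-0.3, -1.2, -1.0]
opening: 0.0335
grip_force: 45.0
time: 14.67
tool_pos: [0.4248, 0.1427, 0.394]
tool_rot: [3.141, 0.001, -0.22]
contact_force: [0.1, -0.7, -0.9]
opening: 0.0336
grip_force: 45.0
15 164.8 155
25 171.1 324
35 178.4 310
45 185.2 258
55 192.4 243
65 197.8 237
75 204.7 223
85 216.1 194
95 223.2 175
105 230.3 162
115 235.4 50
0.033595938527120714 44.99993562698364 [0.42476479 0.14270709 0.39403574]
shift [57.4 -4.5  6.1] roll -0.0
```

Steady in the grip. I move the last 6 cm slowly, then hold.

```bash
python3 -m crank '[[-1,7,0,1,0],[-1,17,-2,2,0],[-1,28,-3,4,0],[-1,38,-4,5,0],[-1,48,-4,6,0],[-1,54,-4,6,0],[-1,57,-4,6,0],[-1,57,-4,6,0],[-1,57,-4,6,0],[-1,57,-4,6,0],[-1,57,-4,6,0],[-1,57,-4,6,0]]'
python3 - <<'E'
from pitch import *
T,R,s=tcp(); print(T,s["tool_rot"])
lens=T+R@[.108,0,.244]; th=.595; w=R@[np.cos(th),0,np.sin(th)]
M=np.array([.684,.089,.077]); v=M-lens; print("lens",lens,"dist",v@w,"miss",v-(v@w)*w)
p,d=vision.read_camera("scene"); cv2.imwrite("pics/s3.png",cv2.resize(p[80:260,180:400],None,fx=3,fy=3)[:,:,::-1])
E
```

```text
time: 15.72
tool_pos: [0.4807, 0.1342, 0.3889]
tool_rot: [3.142, -0.0, -0.22]
contact_force: [0.1, 0.7, -0.8]
opening: 0.0336
grip_force: 45.0
[0.48067668 0.13416972 0.38885802] [ 3.14154395e+00 -1.86185386e-04 -2.19867634e-01]
lens [0.58611846 0.11059336 0.14487813] dist 0.1210554820771965 miss [ 3.14464045e-05  2.77604833e-04 -4.41438381e-05]
```

```bash
python3 -m crank '[[-1,0,0,0,0],[-1,0,0,0,0],[-1,0,0,0,0],[-1,0,0,0,0],[-1,0,0,0,0],[-1,0,0,0,0],[-1,0,0,0,0],[-1,0,0,0,0],[-1,0,0,0,0],[-1,0,0,0,0],[-1,0,0,0,0],[-1,0,0,0,0]]'
```

```text
time: 16.77
tool_pos: [0.481, 0.134, 0.3887]
tool_rot: [3.142, -0.0, -0.22]
contact_force: [-0.0, 0.3, -1.0]
opening: 0.0335
grip_force: 45.0
```

View pics/s3.png

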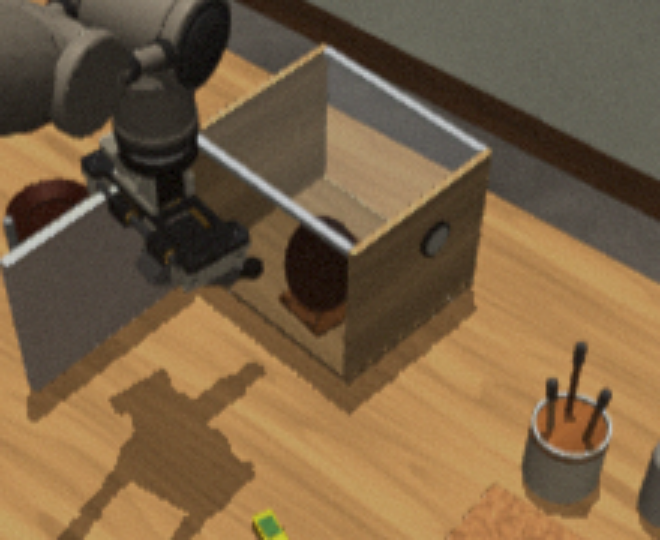

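The lens (crop (255,267)) points at the dish (crop (320,265)). I hold longer and check the dish position against the earlier scene and top pictures.

```bash
python3 -m crank '[[-1,0,0,0,0],[-1,0,0,0,0],[-1,0,0,0,0],[-1,0,0,0,0],[-1,0,0,0,0],[-1,0,0,0,0],[-1,0,0,0,0],[-1,0,0,0,0],[-1,0,0,0,0],[-1,0,0,0,0],[-1,0,0,0,0],[-1,0,0,0,0]]'
python3 - <<'E'
from pitch import *
print("rim centre px",pix("top",[[.679,.0905,.0825]]),pix("scene",[[.679,.0905,.0825]]),"lens",pix("scene",[[.586,.1106,.145]]))
wand()
E
```

```text
time: 17.77
tool_pos: [0.481, 0.134, 0.3887]
tool_rot: [3.142, 0.0, -0.22]
contact_force: [-0.6, -0.4, -1.7]
opening: 0.034
grip_force: 45.0
rim centre px [[246.1930368  173.11323885]] [[286.54052085 167.48085754]] lens [[264.37779109 167.95240087]]
15 164.8 152
25 171.2 329
35 178.2 305
45 185.2 266
55 192.4 238
65 197.9 239
75 204.8 223
85 216.2 201
95 223.1 169
105 230.3 165
115 235.7 50
0.034025321917611574 44.999722838401794 [0.48096819 0.13404235 0.38868384]
```

Everything agrees. Now back out and return above the mat.

```bash
python3 -m crank '[[-1,-10,0,-1,0],[-1,-30,2,-3,0],[-1,-55,4,-5,0],[-1,-60,30,-6,0],[-1,-60,70,-6,0],[-1,-60,110,-6,0],[-1,-60,150,-6,0],[-1,-60,190,-6,0],[-1,-60,230,-6,0],[-1,-60,260,-6,0],[-1,-60,280,-6,0],[-1,-60,280,-6,0]]'
python3 -c "
from h import *
go([.4485,-.2818,.2026],-.068)"
```

```text
time: 18.82
tool_pos: [0.3602, -0.1285, 0.3949]
tool_rot: [3.14, -0.001, -0.224]
contact_force: [-0.2, 0.8, -1.2]
opening: 0.0337
grip_force: 45.0
shift [120.1 129.8  33.6] roll -0.156
```

```bash
python3 -m crank '[[-1,20,20,0,-0.03],[-1,45,50,0,-0.06],[-1,70,80,0,-0.1],[-1,95,105,0,-0.14],[-1,112,122,0,-0.156],[-1,120,130,10,-0.156],[-1,120,130,25,-0.156],[-1,120,130,34,-0.156],[-1,120,130,34,-0.156],[-1,120,130,34,-0.156]]'
python3 -c "
from h import *
go([.4485,-.2818,.106],-.068)"
```

```text
time: 19.65
tool_pos: [0.4499, -0.2782, 0.3606]
tool_rot: [-3.141, 0.001, -0.063]
contact_force: [0.2, -0.3, -0.9]
opening: 0.034
grip_force: 45.0
shift [-1.1  3.8 95.6] roll 0.005
```

```bash
python3 -m crank '[[-1,-1,2,15,0.005],[-1,-1,4,35,0.005],[-1,-1,4,55,0.005],[-1,-1,4,72,0.005],[-1,-1,4,83,0.005],[-1,-1,4,90,0.005],[-1,-1,4,94,0.005],[-1,-1,4,97,0.005],[-1,-1,4,98,0.005],[-1,-1,4,98,0.005]]'
python3 -m crank '[[-1,0,0,0,0],[-1,0,0,0,0],[-1,0,0,0,0],[-1,0,0,1,0],[-1,0,0,1,0]]' 3
python3 -m crank '[[-1,-5,0,6,0],[-1,-10,0,12,0],[-1,-14,0,18,0],[-1,-17,0,24,0],[-1,-21,0,30,0],[-1,-24,0,36,0],[-1,-27,0,42,0],[-1,-30,0,48,0],[-1,-32,0,54,0],[-1,-34,0,60,0],[-1,-35,0,64,0],[-1,-36,0,66,0]]' 3
python3 -c "
from h import *
go([.411,-.279,.0285],-.068)"
```

```text
time: 20.48
tool_pos: [0.4489, -0.2831, 0.2633]
tool_rot: [3.141, -0.001, -0.069]
contact_force: [-0.2, -0.7, -1.4]
opening: 0.0337
grip_force: 45.0
time: 20.9
tool_pos: [0.4487, -0.2832, 0.2618]
tool_rot: [3.141, -0.0, -0.069]
contact_force: [-1.2, -0.6, -1.6]
opening: 0.034
grip_force: 3.0
time: 21.9
tool_pos: [0.4126, -0.2805, 0.195]
tool_rot: [-3.141, 0.001, -0.069]
contact_force: [0.4, -0.9, -1.0]
opening: 0.0341
grip_force: 3.0
shift [-1.7 -1.4  7.5] roll -0.001
```

```bash
python3 -m crank '[[-1,0,0,2,0],[-1,-1,0,4,0],[-1,-1,0,6,0],[-1,-1,0,7,0],[-1,-1,0,7,0],[-1,-1,0,7,0]]' 3
python3 - <<'E'
from pitch import *
wand()
E
```

```text
time: 22.4
tool_pos: [0.4119, -0.2806, 0.1888]
tool_rot: [3.141, -0.0, -0.069]
contact_force: [0.3, 0.0, 0.5]
opening: 0.0341
grip_force: 3.0
15 155.3 20
25 154.7 339
35 154.8 348
45 154.8 363
55 154.7 390
65 154.7 420
75 153.3 445
85 154.0 453
95 156.4 452
105 156.9 512
0.03406080806364415 3.000038266181946 [ 0.41191074 -0.28057073  0.18881511]
```

The wand lies level. Lower the last millimetre, release, and rise.

```bash
python3 -m crank '[[-1,0,0,1,0],[-1,0,0,1,0],[0.3,0,0,1,0],[0.3,0,0,1,0],[0.3,0,0,1,0],[0.3,0,0,1,0],[0.3,0,0,1,0],[0.3,0,0,-10,0],[0.3,0,0,-40,0],[0.3,0,0,-80,0],[0.3,-20,0,-120,0],[0.3,-20,0,-160,0]]'
python3 -m crank '[[0.3,-20,40,-30,0],[0.3,-40,80,-60,0],[0.3,-40,120,-60,0],[0.3,-40,120,-60,0],[0.3,-40,120,-60,0],[0.3,-40,120,-60,0]]'
python3 - <<'E'
from h import *
p,d=vision.read_camera("top"); P=pts("top",d)
X=P[200:295,340:400]; m=(X[...,2]>.018)&(X[...,2]<.05); Z=X[m]; print(m.sum(),Z.min(0),Z.max(0))
print(telemetry.observe()["contact_force"])
cv2.imwrite("pics/end.png",cv2.resize(p[80:310,160:460],None,fx=2,fy=2)[:,:,::-1])
E
```

```text
time: 23.45
tool_pos: [0.3901, -0.2784, 0.3483]
tool_rot: [-3.139, 0.003, -0.069]
contact_force: [1.3, -0.4, -0.6]
opening: 0.0598
grip_force: 0.0
time: 23.95
tool_pos: [0.3432, -0.3966, 0.4073]
tool_rot: [-3.141, 0.0, -0.071]
contact_force: [0.0, 0.9, -0.4]
opening: 0.0597
grip_force: 0.0
640 [ 0.38020823 -0.30380551  0.01818999] [ 0.54412686 -0.26366134  0.03915791]
[-0.47349831  0.00318692 -0.77789443]
```

View pics/end.png

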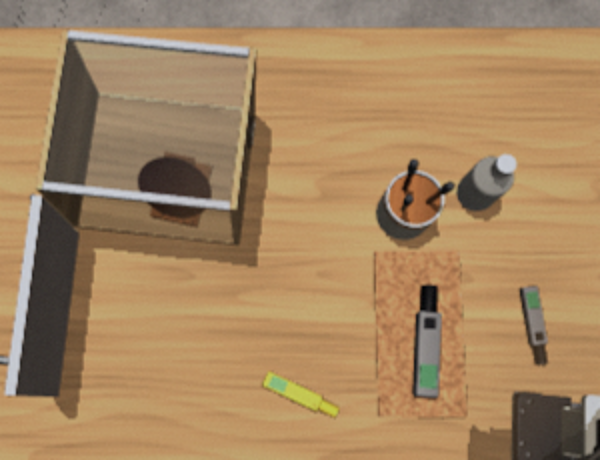

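The wand lies wholly on its mat, display up, crop (428,340). The door is wide open at the left and the bystanders are where they were. Handing in.

```bash
python3 -c "
from cell import ticket
print(ticket.hand_in())"
```

```text
the job is handed in; nothing more can be done
None
```

I opened the door to about 87°, held the wand's lens about 12 cm from the dish and square to it for over 2 s, laid it back display-up on its mat and handed the job in (no verdict was returned).

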